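# Ready the bench scale

### The arm

A 6-joint arm with a two-finger parallel gripper is mounted at the origin on a cart in front of the work surface, level with it; the furniture and walls round the work are solid. World frame = base frame: x ahead of the robot, y to its left, z up, the work surface at z = 0. Lengths are in m, angles in degrees, forces in N, time in s.
With the tool pointing down it reaches from about 0.4 to 0.825 m from the base axis. Payload 7 kg.
Tool frame: the origin (TCP) lies between the finger pads; the fingertips stand 19 mm ahead of it and the grasp point (between the pads) is the TCP; z points along the fingers, y is the line along which they close (so a half turn about z gives the same grasp; the last joint's range is limited). The gripper opens to 88 mm and grips with 3 to 60 N. Pads are 19 mm wide; open, the fingers measure 130 mm over their backs; the gripper's body (78 mm by 193 mm) begins 47 mm behind the grasp point.
Start: joints at [89.559, 20.546, 0.682, 0, -70.136, -16.507], TCP at [0.197, 0.646, 0.246] pointing down, gripper open.
Joint ranges: [-176.03, 176.03], [-82.01, 121.73], [-58.28, 71.71], [-173.87, 95.51], [-174.79, -0.11], [-173.66, 173.66]. Speed limits (degrees/s): [136.94, 136.94, 172.46, 180, 180, 180].

### API

Orientations are given as [roll, pitch, yaw] about the fixed x, y, z axes, in that order (R = Rz(yaw) Ry(pitch) Rx(roll)).
In Python, from plant import get_obs, snapshot, close_job, spot_in, spot_point gives the robot as it stands.
- The arm moves only by the tool play_rows, never from a script. Its argument "plan" is a list of rows, each a list of 6 numbers: the shift along the tool's x, y, z in cm, then the turn, a rotation vector about the tool's x, y, z in degrees. A call has 1 to 20 rows; each row shifts and turns the commanded pose from where the row before left it, along the tool's axes as they then stand; what a row does not reach is not made up. A row lasts 1/12 s, in which the tool goes at most 41.7 mm and 7.16 degrees, less where a joint would pass 70% of its speed; a pose out of reach is approached as far as the arm can. A call is refused whole if a number of a shift passes 4.17 or a number of a turn 7.16, either way. A call with a gripper value outside its range is refused whole. "grip" is the finger opening in cm, from 0 to 8.76, set as the call begins (left out, the last holds). The fingers move at their own pace and stop on an object; the grip force is fixed at half the most. Time passes only in rows, so rows that do not move let the fingers close. It gives the time, the measured TCP pose, the force, the opening and the grip force at its end, in the units of the state.
- get_obs(): the state, without advancing time (a new reading comes with each control period).
- snapshot(name): name is "scene" or "side" or "wrist"; returns a dict with "frame" (480x640x3 uint8, red, green, blue), "fx", "fy", "cx", "cy" (pixels), "position" and "attitude" of the camera in the world. Camera axes: x right, y down, z forward; pixel columns grow to the right and rows downward; lengths in m; the calibration is good to about 2 mm. A picture is of the moment at which its call begins. There is no depth.
- close_job(): hands the job in; it is judged then, once.
Trained networks look in the newest picture that a camera, given by its name, has taken for a name from the list of things; names that differ only in an ending like _2 or _b are one class to them, and where a whole thing is asked for, a point or a joint stands for the part that bears it (a point fixed in the world has none). Each returns a list of dicts, best first, with "score" (0 to 1); they miss things now and then, are a little off and sometimes report something else, mostly with a low value. They report only what shows in the picture. A call takes as long as a camera call.
- spot_in(camera, thing): "position" ([x, y, z] in m, in world coordinates, good to about 4 mm: the middle of the surface that is visible of it).
- spot_point(camera, thing): "position" ([x, y, z] in m, in world coordinates, good to about 4 mm: a listed point, or the origin of a listed thing).
The state is a dict: "clock": time; "joint_pos": joint angles; "qvel": joint speeds; "tau": joint torques, N m; "tool_pos": TCP position; "orientation": TCP orientation; "force": force on the tool from outside, world axes, zero at the start; "moment": the same for the moment, N m; "opening": finger opening in m; "gripper_force": force on a finger pad.
Only numpy, scipy, OpenCV 4.12 (cv2) and the standard library are available. Lean on these libraries where they do the work, as an engineer would, in place of code of your own. Each camera call takes 0.05 s, during which the arm holds its last target. There are 200 camera calls.

### The job

Make the bench scale ready for weighing, tapping it lightly with the fingertips in this order: press the round power key until it stays in, then dip the empty weighing pan with a light touch from above, well short of its stop, to see that it rides free, then press the long bar-shaped zero key and let it spring back. Leave the square key alone, and do not shift, tip or pick up the things that stand around the scale.

Things in the scene. Friction and masses are not known exactly. Their poses are not given: they have to be found in the camera images.
- scale: grey bench scale, 200 (x) x 164 (y) x 64 mm high, fixed to the bench. Origin: centre of its footprint, on the bench top (z = 0). Its x axis runs from the front (key deck, -x) to the back (pan), z up. The flat key deck is 30 mm high and covers the front, from x = -100 to -24 mm; behind it the body is 44 mm high, with a dark display in the step. Three black keys stand in a row on the deck at x = -66 mm and y = -50, 0, +50 mm; which key is in which place changes.
- pan_top (a point): centre of the upper face of the scale's round flat steel weighing pan, 104 mm in diameter and 3 mm thick, 64 mm above the bench when at rest, at x = +37 mm, y = 0 of the scale; moves with the pan
- pan (a joint): how far the weighing pan is pushed down, 0 (rest) to 0.010 m (stop). Sprung straight up: it begins to sink at about 1.5 N and needs about 0.6 N more for each mm (about 4.5 N at 5 mm, 7.5 N at its stop)
- power_key_top (a point): round black power key, 24 mm in diameter in a round bezel, centre of its upper face (moves with it). When up, the face is 12 mm above the deck and 42 mm above the bench; no other part within 20 mm of the cap stands as high. x and y axes as those of the scale
- power_key (a joint): round power key: its short shaft sinks straight down into the deck; the value is how far it is pushed down, 0 (up) to 0.008 m (stop). It has no spring: it moves at about 3 N and stays where it is pushed; it counts as in when pushed more than 4 mm
- zero_key_top (a point): long bar-shaped black zero key, 14 mm (x) by 36 mm (y) in an oblong bezel, centre of its upper face (moves with it). When up, the face is 12 mm above the deck and 42 mm above the bench; no other part within 20 mm of the cap stands as high. x and y axes as those of the scale
- zero_key (a joint): long zero key: its short shaft sinks straight down into the deck; the value is how far it is pushed down, 0 (up) to 0.008 m (stop). Sprung: it begins to sink at about 1.6 N, needs about 4 N at its stop, and comes up again by itself; it counts as pressed when down more than 3 mm
- unit_key_top (a point): square black key, 19 x 19 mm in a square bezel, centre of its upper face (moves with it). When up, the face is 12 mm above the deck and 42 mm above the bench; no other part within 20 mm of the cap stands as high. x and y axes as those of the scale. To be left alone
- unit_key (a joint): square key: its short shaft sinks straight down into the deck; the value is how far it is pushed down, 0 (up) to 0.008 m (stop). Sprung like the zero key
- power_key_mount: round power key with its bezel; origin on the deck, under the key's centre
- zero_key_mount: long zero key with its bezel; origin on the deck, under the key's centre
- unit_key_mount: square key with its bezel; origin on the deck, under the key's centre
- lamp_foot (a point): centre of the foot of the tall bench lamp, on the bench top; fixed, always in the same place. The foot measures 100 (x) x 80 (y) mm; from it a bar 60 mm thick rises almost upright to z = 0.75 m, about 40 mm farther in x there, and from its top the lamp's upper arm runs level over the bench to about x = 0.89, y = -0.10. Solid: keep the arm clear of it; between the lamp and the robot's base there is room to pass
- steel_dish: loose empty round steel dish, 100 mm across, 51 mm high, beside the scale; origin at the centre of its underside. Bystander
- tweezers: loose steel tweezers lying on the bench, 10 x 130 x 8 mm, long along their y axis; origin at the centre of the underside. Bystander
- brass_tube: loose brass tube, 22 mm across, upright on a 28 x 40 mm foot plate, 57 mm high; origin at the centre of the underside. Bystander
- wax_puck: loose beeswax puck, 45 mm across, 16 mm high; origin at the centre of the underside. Bystander

How it is judged:
By the outcome, as a careful person would: the job done as asked, in the order asked, and still so for the second after the job is handed in, with the robot touching nothing.
It also fails if it takes over 48 s, if anything falls off the work surface, if the arm or the gripper's body presses on something with over 40 N, if the wrist force passes 120 N, or if a joint passes its speed limit or range.

## Working session

There is one attempt and no reset: what is moved stays moved. The work goes in short steps, Python scripts to look and compute and a tool call to move; the robot and the scene stay as the last step left them, time stands still between calls to the robot, and variables do not carry over. Pictures are saved under pics/ and viewed, at most 10 in all, crops included, and the job is handed in when it is done.

Besides the shell and the picture viewer there is one more tool, called after "Emit:" as name(argument=value, ...) on one line, values as JSON. play_rows: Moves the arm, as the interface text tells. Its arguments: {"type":"object","properties":{"plan":{"type":"array","items":{"type":"array","items":{"type":"number"}}},"grip":{"type":"number"}},"required":["plan"]}

```bash
mkdir -p pics
cat > h.py <<'E'
from plant import *
import numpy as np, cv2
def look(cam,things,save=None):
    s=snapshot(cam)
    if save: cv2.imwrite('pics/'+save,s['frame'][:,:,::-1])
    for t in things:
        for f,n in((spot_point,'pt'),):
            r=f(cam,t)
            print(cam,t,[(np.round(d['position'],4).tolist(),round(d['score'],2)) for d in r[:2]])
    return s
E
python3 - <<'E'
from h import *
s=look('scene',['scale','pan_top','power_key_top','zero_key_top','unit_key_top','lamp_foot','steel_dish','tweezers','brass_tube','wax_puck'],'a.png')
print(s['position'],s['attitude'],s['fx'])
s=look('side',['scale','pan_top','power_key_top','zero_key_top','unit_key_top','brass_tube'],'b.png')
print(s['position'])
o=get_obs();print(o)
E
```

```text
scene scale [([0.5709, -0.0687, -0.0013], 0.75)]
scene pan_top [([0.6065, -0.0753, 0.0659], 0.82)]
scene power_key_top [([0.5075, -0.0508, 0.0422], 0.62)]
scene zero_key_top [([0.5178, -0.0042, 0.0413], 0.55), ([0.6065, -0.0721, 0.0648], 0.46)]
scene unit_key_top [([0.4958, -0.096, 0.0407], 0.62)]
scene lamp_foot []
scene steel_dish [([0.6589, 0.0635, -0.0019], 0.69)]
scene tweezers [([0.5198, 0.0707, 0.0001], 0.69)]
scene brass_tube [([0.6018, -0.2109, -0.0011], 0.63)]
scene wax_puck [([0.5097, -0.1895, -0.0022], 0.72), ([0.4967, -0.0983, 0.042], 0.61)]
[-0.02361199  0.25751388  0.62825705] [-129.70818031   -0.74086818 -115.61776924] 507.5075930042119
side scale [([0.5711, -0.065, -0.0015], 0.59)]
side pan_top [([0.6044, -0.0724, 0.0653], 0.57), ([0.5163, -0.0027, 0.0272], 0.19)]
side power_key_top [([0.5037, -0.048, 0.0427], 0.57)]
side zero_key_top [([0.5152, -0.0029, 0.0425], 0.54)]
side unit_key_top [([0.493, -0.1004, 0.0401], 0.43)]
side brass_tube [([0.6049, -0.2116, 0.0005], 0.57), ([0.5708, -0.0665, -0.0026], 0.43)]
[0.41355816 0.78010722 0.68790726]
{'clock': 0.9, 'joint_pos': array([ 8.95595802e+01,  2.05459504e+01,  6.83136131e-01,  6.33293208e-05,
       -7.01348276e+01, -1.65068448e+01]), 'qvel': array([-0.05286293,  0.07249229,  0.0119068 ,  0.11274799, -0.00210443,
       -0.06877894]), 'tau': array([ 5.57013045e-04, -5.82359147e+01,  2.93300235e+01,  7.00235724e+00,
        1.24907139e-02, -2.58197593e-05]), 'tool_pos': array([0.19676932, 0.64567793, 0.24557503]), 'orientation': array([-1.79997722e+02,  6.12899461e-04, -1.69472431e+01]), 'force': array([ 0.73711982,  0.02256016, -0.09583487]), 'moment': array([ 0.02988784, -0.01951705, -0.04873643]), 'gripper_force': 0.0, 'opening': 0.08757744897180782}
```

View pics/a.png

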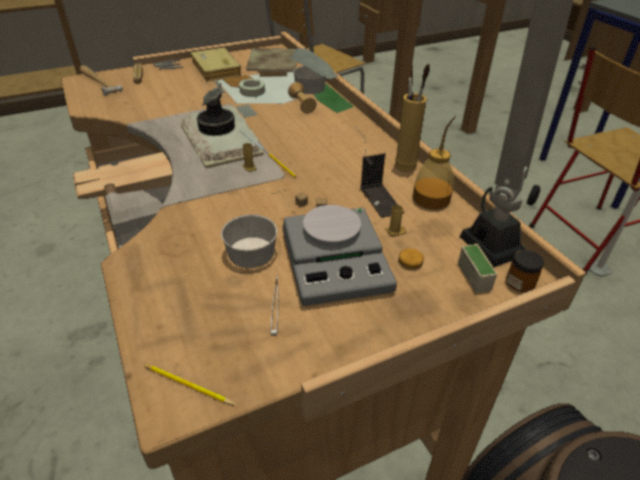

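View pics/b.png

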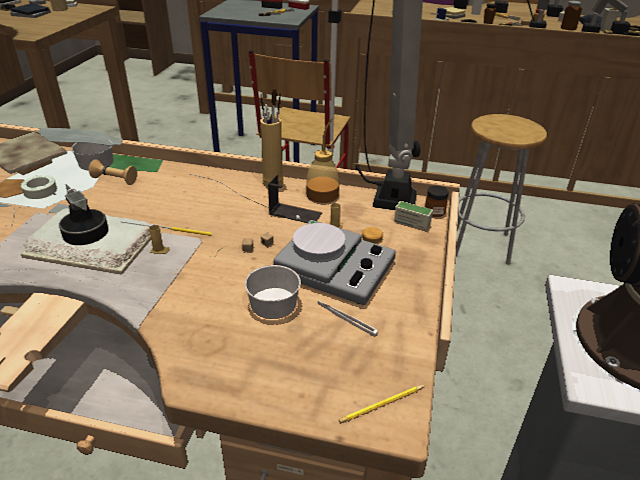

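The pictures agree with the networks: on the deck the long key is at about (316,277) in the scene view, the round key is in the middle at (345,272), and the square key is at (375,268). The lamp foot is at about (495,240), on the far right side. Next I fit the scale's pose and the first move.

```bash
cat >> h.py <<'E'
from scipy.optimize import least_squares
def fit(model,P):
    f=lambda p:(np.c_[np.cos(p[2])*model[:,0]-np.sin(p[2])*model[:,1]+p[0],np.sin(p[2])*model[:,0]+np.cos(p[2])*model[:,1]+p[1]]-P).ravel()
    r=least_squares(f,[.57,-.065,-.2],loss='soft_l1',f_scale=.004)
    p=r.x; print('scale',p[:2].round(4),np.degrees(p[2]).round(2),'res mm',(1e3*r.fun).round(1))
    R=np.array([[np.cos(p[2]),-np.sin(p[2])],[np.sin(p[2]),np.cos(p[2])]])
    return {n:p[:2]+R@v for n,v in dict(power=[-.066,0],zero=[-.066,.05],unit=[-.066,-.05],pan=[.037,0]).items()},np.degrees(p[2])
def deltas(T):
    from scipy.spatial.transform import Rotation as Ro
    o=get_obs();R=Ro.from_euler('xyz',o['orientation'],degrees=True).as_matrix()
    print('tcp',o['tool_pos'].round(4),o['orientation'].round(2),'F',o['force'].round(2),'t',o['clock'],'open',o['opening'])
    for n,v in T.items(): print(n,np.round(v,4),'shift tool cm',(100*R.T@(np.r_[v,o['tool_pos'][2]]-o['tool_pos'])).round(2))
E
python3 - <<'E'
from h import *
m=np.array([[0,0],[.037,0],[-.066,0],[-.066,.05],[-.066,-.05]]*2)
P=np.array([[.5709,-.0687],[.6065,-.0753],[.5075,-.0508],[.5178,-.0042],[.4958,-.096],[.5711,-.065],[.6044,-.0724],[.5037,-.048],[.5152,-.0029],[.493,-.1004]])
T,y=fit(m,P); deltas(T)
from scipy.spatial.transform import Rotation as Ro
for cam,px in(('side',(395,200)),('scene',(495,245))):
    s=snapshot(cam);R=Ro.from_euler('xyz',s['attitude'],degrees=True).as_matrix()
    d=R@[(px[0]-s['cx'])/s['fx'],(px[1]-s['cy'])/s['fy'],1];print('lamp',s['position']-d*s['position'][2]/d[2])
E
```

```text
scale [ 0.57   -0.0658] -13.25 res mm [-0.9  2.9 -0.5  1.  -1.8  0.1 -0.6  2.2 -1.5 -3.3 -1.1 -0.8  1.6 -1.9
  2.  -2.7  2.   0.9  1.3  1.1]
tcp [0.1968 0.6457 0.2456] [-180.      0.    -16.95] F [ 0.74  0.02 -0.1 ] t 0.9 open 0.08757744897180782
power [ 0.5057 -0.0507] shift tool cm [49.85 57.61 -0.  ]
zero [ 0.5172 -0.002 ] shift tool cm [49.53 52.62 -0.  ]
unit [ 0.4943 -0.0993] shift tool cm [50.17 62.6  -0.  ]
pan [ 0.606  -0.0743] shift tool cm [60.13 56.94 -0.  ]
lamp [ 0.48393975 -0.36209624  0.        ]
lamp [ 0.48397502 -0.36164979  0.        ]
```

Emit:
play_rows(plan=[[1.2, 1.4, 0, 0, 0, 0], [2.6, 3.0, 0, 0, 0, 0], [2.6, 3.0, 0, 0, 0, 0], [2.6, 3.0, 0, 0, 0, 0], [2.6, 3.0, 0, 0, 0, 0], [2.6, 3.0, 0, 0, 0, 0], [2.6, 3.0, 0, 0, 0, 0], [2.6, 3.0, 0, 0, 0, 0], [2.6, 3.0, 0, 0, 0, 0], [2.6, 3.0, 0, 0, 0, 0], [2.6, 3.0, 0, 0, 0, 0], [2.6, 3.0, 0, 0, 0, 0], [2.6, 3.0, 0, 0, 0, 0], [2.6, 3.0, 0, 0, 0, 0], [2.6, 3.0, 0, 0, 0, 0], [2.6, 3.0, 0, 0, 0, 0], [2.6, 3.0, 0, 0, 0, 0], [2.6, 3.0, 0, 0, 0, 0], [2.6, 3.0, 0, 0, 0, 0], [1.2, 1.4, 0, 0, 0, 0]], grip=0)

```text
clock: 2.67
tool_pos: [0.5029, -0.0445, 0.2457]
orientation: [180.0, -0.0, -17.1]
force: [0.8, 0.8, 1.1]
opening: 0.0006
gripper_force: 0.0
```

Emit:
play_rows(plan=[[0, 0, 0, 0, 0, -1.8], [0, 0, 0, 0, 0, -1.9], [0, 0, 0, 0, 0, 0], [0, 0, 0, 0, 0, 0]])

```text
clock: 3.0
tool_pos: [0.5018, -0.0412, 0.2456]
orientation: [-180.0, -0.0, -13.3]
force: [-0.3, -0.9, 0.2]
opening: 0.0003
gripper_force: 0.0
```

Run:
```python
from h import *
s=look('wrist',['scale','pan_top','power_key_top','zero_key_top','unit_key_top','brass_tube'],'c.png')
m=np.array([[0,0],[.037,0],[-.066,0],[-.066,.05],[-.066,-.05]])
P=[]
k=[]
for i,t in enumerate(['scale','pan_top','power_key_top','zero_key_top','unit_key_top']):
    r=spot_point('wrist',t)
    if r: P.append(r[0]['position'][:2]);k.append(i)
if len(k)>2: T,y=fit(m[k],np.array(P)); deltas(T)
print(s['position'])
```

```text
wrist scale [([0.5717, -0.0659, -0.0014], 0.94)]
wrist pan_top [([0.6077, -0.0771, 0.0636], 0.81)]
wrist power_key_top [([0.5044, -0.0521, 0.0373], 0.76), ([0.6112, -0.0745, 0.0666], 0.73)]
wrist zero_key_top [([0.5142, -0.0047, 0.0438], 0.93)]
wrist unit_key_top [([0.4946, -0.0984, 0.0398], 0.59), ([0.6604, 0.0651, 0.001], 0.53)]
wrist brass_tube [([0.6004, -0.2109, 0.0008], 0.81)]
scale [ 0.5699 -0.0668] -12.82 res mm [-1.8 -0.9 -1.7  2.1  1.2 -0.1  2.5  1.3 -0.1 -2.5]
tcp [ 0.5018 -0.041   0.2456] [-180.     -0.    -13.25] F [-0.72 -0.95  0.  ] t 3.6 open 0.0008946698273258051
power [ 0.5056 -0.0522] shift tool cm [ 0.62  1.   -0.  ]
zero [ 0.5167 -0.0034] shift tool cm [ 0.58 -4.    0.  ]
unit [ 0.4945 -0.1009] shift tool cm [ 0.66  6.   -0.  ]
pan [ 0.606 -0.075] shift tool cm [10.92  0.92  0.  ]
[ 0.58285117 -0.06080556  0.38449045]
```

View pics/c.png

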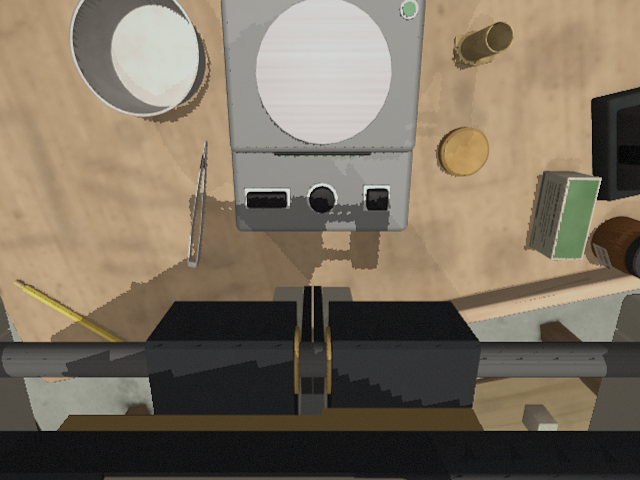

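The wrist view matches: long key at (267,199), round key at (321,199), square key at (377,199), and the fit agrees within 1–2 mm. I'm descending over the power key.

Emit:
play_rows(plan=[[0.3, 0.5, 1.5, 0, 0, 0], [0.3, 0.45, 3, 0, 0, 0], [0, 0, 3.5, 0, 0, 0], [0, 0, 3.5, 0, 0, 0], [0, 0, 3.5, 0, 0, 0], [0, 0, 2, 0, 0, 0], [0, 0, 0, 0, 0, 0], [0, 0, 0, 0, 0, 0], [0, 0, 0, 0, 0, 0]])

```text
clock: 4.35
tool_pos: [0.5066, -0.0515, 0.0769]
orientation: [-180.0, -0.1, -13.2]
force: [0.7, 0.1, 1.0]
opening: 0.0002
gripper_force: 0.0
```

Emit:
play_rows(plan=[[0, 0, 0.3, 0, 0, 0], [0, 0, 0.3, 0, 0, 0], [0, 0, 0.15, 0, 0, 0], [0, 0, 0.15, 0, 0, 0], [0, 0, 0, 0, 0, 0], [0, 0, 0, 0, 0, 0]])

```text
clock: 4.85
tool_pos: [0.5055, -0.0517, 0.0667]
orientation: [-180.0, -0.0, -13.2]
force: [0.7, -0.3, -0.5]
opening: 0.0003
gripper_force: 0.0
```

Emit:
play_rows(plan=[[0, 0, 0.15, 0, 0, 0], [0, 0, 0.15, 0, 0, 0], [0, 0, 0, 0, 0, 0], [0, 0, 0, 0, 0, 0]])

```text
clock: 5.18
tool_pos: [0.5054, -0.0517, 0.0634]
orientation: [180.0, 0.0, -13.2]
force: [0.2, 1.1, -0.5]
opening: 0.0003
gripper_force: 0.0
```

Emit:
play_rows(plan=[[0, 0, 0.15, 0, 0, 0], [0, 0, 0.15, 0, 0, 0], [0, 0, 0.15, 0, 0, 0], [0, 0, 0, 0, 0, 0], [0, 0, 0, 0, 0, 0]])

```text
clock: 5.6
tool_pos: [0.5054, -0.0517, 0.0589]
orientation: [180.0, 0.0, -13.3]
force: [0.8, -0.9, 0.6]
opening: 0.0006
gripper_force: 0.0
```

Emit:
play_rows(plan=[[0, 0, 0.15, 0, 0, 0], [0, 0, 0.15, 0, 0, 0], [0, 0, 0.1, 0, 0, 0], [0, 0, 0, 0, 0, 0], [0, 0, 0, 0, 0, 0]])

```text
clock: 6.02
tool_pos: [0.5054, -0.0517, 0.0549]
orientation: [180.0, 0.0, -13.3]
force: [0.8, -0.1, -0.2]
opening: 0.0004
gripper_force: 0.0
```

Run:
```python
from h import *
s=snapshot('side');a=s['frame'][200:320,260:420]
w=snapshot('wrist');b=w['frame'][230:350,240:400]
print(spot_point('side','power_key_top')[:1])
cv2.imwrite('pics/d.png',np.hstack([cv2.resize(x,(400,300),interpolation=2) for x in(a,b)])[:,:,::-1])
```

```text
[]
```

View pics/d.png

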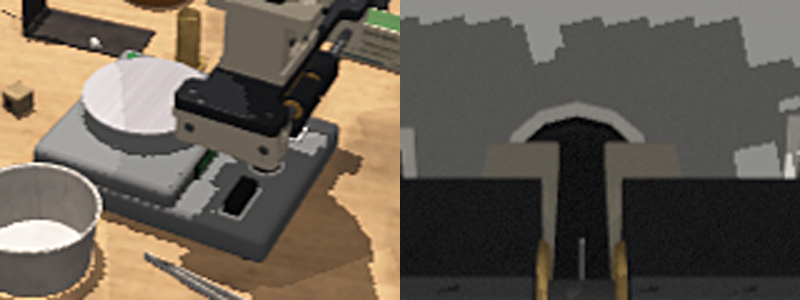

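The fingers sit centred over the round key: in the right-hand crop the bezel arc is centred at x≈578 and the fingers at ≈580. Depth isn't readable from this view, so I press slightly further while reading force.

Emit:
play_rows(plan=[[0, 0, 0.1, 0, 0, 0], [0, 0, 0.05, 0, 0, 0]])

```text
clock: 6.33
tool_pos: [0.5056, -0.0517, 0.0536]
orientation: [-180.0, -0.0, -13.2]
force: [-0.1, 0.6, 2.6]
opening: 0.0001
gripper_force: 1.4
```

Emit:
play_rows(plan=[[0, 0, 0.05, 0, 0, 0]])

```text
clock: 6.42
tool_pos: [0.5056, -0.0517, 0.0532]
orientation: [-180.0, -0.0, -13.2]
force: [-3.8, 1.3, 9.5]
opening: 0.0004
gripper_force: 5.5
```

Emit:
play_rows(plan=[[0, 0, -0.3, 0, 0, 0], [0, 0, -1.5, 0, 0, 0], [0, 0, -3, 0, 0, 0], [0, 0, -3, 0, 0, 0], [0, 0, -2, 0, 0, 0], [0, 0, 0, 0, 0, 0]])

```text
clock: 6.92
tool_pos: [0.508, -0.0514, 0.1556]
orientation: [-179.8, -0.4, -13.2]
force: [0.2, 0.2, 0.3]
opening: -0.0001
gripper_force: 0.0
```

Run:
```python
from h import *
s=look('side',['power_key_top','zero_key_top']);a=s['frame'][200:320,300:460]
w=look('wrist',['power_key_top','zero_key_top','unit_key_top','pan_top']);b=w['frame'][190:340,210:410]
cv2.imwrite('pics/e.png',np.hstack([cv2.resize(x,(400,300),interpolation=2) for x in(a,b)])[:,:,::-1])
deltas({'pan':[.606,-.0748]})
```

```text
side power_key_top [([0.5039, -0.0491, 0.0323], 0.54)]
side zero_key_top [([0.5171, -0.0043, 0.0436], 0.68)]
wrist power_key_top [([0.5056, -0.0527, 0.0301], 0.66)]
wrist zero_key_top [([0.5149, -0.0028, 0.0418], 0.71), ([0.6598, 0.067, 0.0022], 0.24)]
wrist unit_key_top [([0.4944, -0.1018, 0.0404], 0.64)]
wrist pan_top [([0.6081, -0.0721, 0.0648], 0.73), ([0.5058, -0.0514, 0.0314], 0.17)]
tcp [ 0.505  -0.0518  0.1501] [ 1.7995e+02  9.0000e-02 -1.3250e+01] F [-0.24 -0.18  0.31] t 7.3167 open 0.0007011728995551404
pan [ 0.606  -0.0748] shift tool cm [10.36 -0.08 -0.02]
```

View pics/e.png

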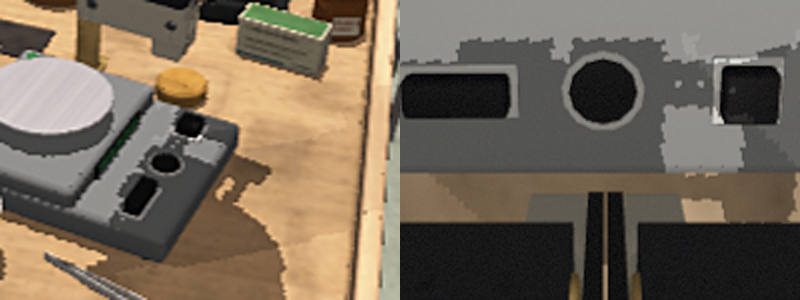

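The power key is in: its face reads about 32 mm, and the stop would be 34 mm. Next is the pan, where contact is expected at TCP z = 0.083.

Emit:
play_rows(plan=[[1.5, 0, 0, 0, 0, 0], [2.5, 0, 0, 0, 0, 0], [2.5, 0, 0, 0, 0, 0], [2.4, 0, 0, 0, 0, 0], [1.4, 0, 0.5, 0, 0, 0], [0, 0, 2, 0, 0, 0], [0, 0, 2, 0, 0, 0], [0, 0, 1.0, 0, 0, 0], [0, 0, 0.4, 0, 0, 0], [0, 0, 0.2, 0, 0, 0], [0, 0, 0, 0, 0, 0], [0, 0, 0, 0, 0, 0], [0, 0, 0, 0, 0, 0]])

```text
clock: 8.4
tool_pos: [0.6064, -0.0752, 0.0912]
orientation: [-180.0, -0.1, -13.2]
force: [0.3, -0.1, 0.7]
opening: 0.0006
gripper_force: 0.0
```

Emit:
play_rows(plan=[[0, 0, 0.1, 0, 0, 0], [0, 0, 0.1, 0, 0, 0], [0, 0, 0.1, 0, 0, 0], [0, 0, 0.1, 0, 0, 0], [0, 0, 0.1, 0, 0, 0], [0, 0, 0.1, 0, 0, 0], [0, 0, 0, 0, 0, 0], [0, 0, 0, 0, 0, 0]])

```text
clock: 9.07
tool_pos: [0.6057, -0.0753, 0.0839]
orientation: [180.0, 0.0, -13.2]
force: [0.1, -0.0, 0.5]
opening: 0.0002
gripper_force: 0.0
```

Emit:
play_rows(plan=[[0, 0, 0.1, 0, 0, 0], [0, 0, 0.1, 0, 0, 0], [0, 0, 0.1, 0, 0, 0], [0, 0, 0.1, 0, 0, 0], [0, 0, 0, 0, 0, 0], [0, 0, 0, 0, 0, 0]])

```text
clock: 9.57
tool_pos: [0.6059, -0.0753, 0.0802]
orientation: [-180.0, -0.0, -13.2]
force: [-1.0, 0.4, 3.4]
opening: 0.0006
gripper_force: 1.6
```

Emit:
play_rows(plan=[[0, 0, 0.1, 0, 0, 0], [0, 0, 0, 0, 0, 0], [0, 0, 0, 0, 0, 0]])

```text
clock: 9.82
tool_pos: [0.6059, -0.0753, 0.0792]
orientation: [-180.0, -0.0, -13.2]
force: [-0.7, -0.5, 4.2]
opening: 0.0005
gripper_force: 2.0
```

Emit:
play_rows(plan=[[0, 0, -0.2, 0, 0, 0], [0, 0, -0.3, 0, 0, 0], [0, 0, -0.5, 0, 0, 0], [0, 0, -1.5, 0, 0, 0], [0, 0, -2, 0, 0, 0], [0, 0, -1, 0, 0, 0], [0, 0, 0, 0, 0, 0], [0, 0, 0, 0, 0, 0], [0, 0, 0, 0, 0, 0]])

```text
clock: 10.57
tool_pos: [0.6051, -0.0753, 0.1333]
orientation: [-180.0, 0.1, -13.3]
force: [-0.3, 1.0, -0.7]
opening: 0.0006
gripper_force: 0.0
```

Run:
```python
from h import *
look('side',['pan_top','power_key_top'])
deltas({'zero':[.5163,-.003]})
```

```text
side pan_top [([0.6047, -0.0718, 0.064], 0.93)]
side power_key_top [([0.5039, -0.0509, 0.0342], 0.54)]
tcp [ 0.6052 -0.0753  0.133 ] [ 1.7997e+02  9.0000e-02 -1.3260e+01] F [0.13 0.3  0.35] t 10.7167 open 0.0003960983369471521
zero [ 0.5163 -0.003 ] shift tool cm [-1.031e+01 -5.000e+00  1.000e-02]
```

The pan dipped about 4 mm at 4.2 N and came back up. Next is the zero key.

Emit:
play_rows(plan=[[-1.5, -0.7, 0, 0, 0, 0], [-2.5, -1.2, 0, 0, 0, 0], [-2.5, -1.2, 0, 0, 0, 0], [-2.4, -1.2, 0, 0, 0, 0], [-1.4, -0.7, 0, 0, 0, 0], [0, 0, 1, 0, 0, 0], [0, 0, 2, 0, 0, 0], [0, 0, 2, 0, 0, 0], [0, 0, 1.0, 0, 0, 0], [0, 0, 0.4, 0, 0, 0], [0, 0, 0, 0, 0, 0], [0, 0, 0, 0, 0, 0], [0, 0, 0, 0, 0, 0]])

```text
clock: 11.8
tool_pos: [0.5176, -0.003, 0.0708]
orientation: [-180.0, -0.1, -13.2]
force: [-0.7, 0.3, -0.2]
opening: 0.0008
gripper_force: 0.0
```

Emit:
play_rows(plan=[[0, 0, 0.15, 0, 0, 0], [0, 0, 0.15, 0, 0, 0], [0, 0, 0.15, 0, 0, 0], [0, 0, 0.15, 0, 0, 0], [0, 0, 0.15, 0, 0, 0], [0, 0, 0.15, 0, 0, 0], [0, 0, 0.15, 0, 0, 0], [0, 0, 0, 0, 0, 0], [0, 0, 0, 0, 0, 0]])

```text
clock: 12.55
tool_pos: [0.5169, -0.0031, 0.0596]
orientation: [180.0, 0.0, -13.2]
force: [-0.2, 0.6, 1.8]
opening: 0.0004
gripper_force: 1.1
```

Contact is where expected. I'm pressing about 4.5 mm more.

Emit:
play_rows(plan=[[0, 0, 0.15, 0, 0, 0], [0, 0, 0.15, 0, 0, 0], [0, 0, 0.15, 0, 0, 0], [0, 0, 0, 0, 0, 0], [0, 0, 0, 0, 0, 0]])

```text
clock: 12.97
tool_pos: [0.517, -0.003, 0.055]
orientation: [180.0, -0.0, -13.2]
force: [-1.0, -0.3, 3.0]
opening: 0.0003
gripper_force: 1.7
```

Emit:
play_rows(plan=[[0, 0, -0.3, 0, 0, 0], [0, 0, -0.5, 0, 0, 0], [0, 0, -1, 0, 0, 0], [0, 0, -3, 0, 0, 0], [0, 0, -4, 0, 0, 0], [0, 0, -3, 0, 0, 0], [0, 0, -1, 0, 0, 0], [0, 0, 0, 0, 0, 0], [0, 0, 0, 0, 0, 0], [0, 0, 0, 0, 0, 0]])

```text
clock: 13.8
tool_pos: [0.5161, -0.0032, 0.1823]
orientation: [180.0, 0.1, -13.3]
force: [-0.4, 0.4, -1.2]
opening: 0.0006
gripper_force: 0.0
```

Run:
```python
from h import *
N=['pan_top','power_key_top','zero_key_top','unit_key_top','brass_tube','wax_puck','tweezers','steel_dish']
look('side',N); look('wrist',N,'f.png'); deltas({})
```

```text
side pan_top [([0.6056, -0.0719, 0.0654], 0.68)]
side power_key_top [([0.5042, -0.0474, 0.0333], 0.63)]
side zero_key_top [([0.5133, -0.0021, 0.0432], 0.41), ([0.5202, 0.0654, 0.0029], 0.4)]
side unit_key_top [([0.494, -0.0985, 0.0371], 0.6)]
side brass_tube [([0.6065, -0.2122, 0.0007], 0.73)]
side wax_puck []
side tweezers [([0.5233, 0.0699, 0.0007], 0.91)]
side steel_dish [([0.6587, 0.0658, -0.0021], 0.55)]
wrist pan_top []
wrist power_key_top [([0.506, -0.05, 0.032], 0.85)]
wrist zero_key_top [([0.5147, -0.0026, 0.0432], 0.61), ([0.5182, -0.0011, 0.0288], 0.21)]
wrist unit_key_top [([0.4935, -0.1023, 0.0392], 0.93)]
wrist brass_tube [([0.6006, -0.2106, -0.0005], 0.59), ([0.4962, -0.1, 0.0315], 0.19)]
wrist wax_puck [([0.5121, -0.185, 0.001], 0.81)]
wrist tweezers [([0.5188, 0.0698, -0.0], 0.88)]
wrist steel_dish [([0.661, 0.0665, 0.0027], 0.73)]
tcp [ 0.517  -0.003   0.1831] [-1.800e+02 -1.000e-02 -1.325e+01] F [-1.09  0.67 -0.13] t 14.7 open 0.0005597041760723253
```

View pics/f.png

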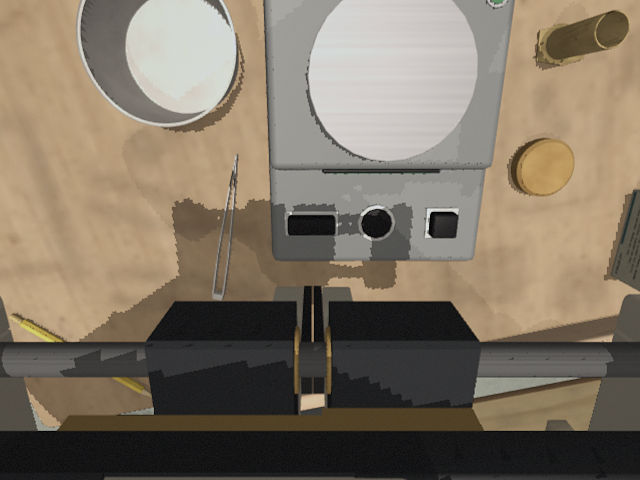

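The long key at (312,224) is back up, the round key at (376,222) is down, and the square key at (443,223) is untouched. The dish, tweezers, tube and puck are where they were.

```bash
python3 -c "
from plant import *
print(close_job())"
```

```text
the job is handed in; nothing more can be done
None
```

The job is handed in: the power key is pressed in and stayed in, the pan was dipped about 4 mm and came back up, the zero key was pressed about 6 mm and sprang back, and the square key and the things around the scale were left as they were.

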